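# Key in the thread colours on the embroidery console and shut its cover

### The arm

A 6-joint arm with a two-finger parallel gripper is mounted at the origin on the work surface. World frame = base frame: x ahead of the robot, y to its left, z up, the work surface at z = 0. Lengths are in mm, angles in rad, forces in N, time in s.
With the tool pointing down it reaches from about 275 to 850 mm from the base axis. Payload 5.2 kg.
Tool frame: the origin (TCP) lies midway between the tips of the shut fingers; the grasp point (between the pads) lies 19 mm behind it (pinch_z is the distance from the TCP to the grasp point, in mm); z points along the fingers, y is the line along which they close (so a half turn about z gives the same grasp; the last joint's range is limited). The gripper opens to 85 mm and grips with 20 to 120 N. Pads are 22 mm wide; open, the fingers measure 114 mm over their backs; the gripper's body (76 mm by 85 mm) begins 54 mm behind the grasp point. The pads swing forward as they close: fully open they stand 13 mm farther back than shut.
Start: joints at [0.951, 0.259, 1.535, -0, 1.348, -0.203], TCP at [222.639, 502.928, 231.31] pointing down, gripper open.
Joint ranges: [-3.14, 3.14], [-0.91, 2.08], [0.19, 2.58], [-1.22, 4.36], [0.22, 2.71], [-3.12, 3.12]. Speed limits (rad/s): [2.57, 2.57, 3.14, 3.14, 3.14, 3.14].

### API

Orientations are given as a unit quaternion [w, x, y, z].
In Python, from bench import * gives the robot as it stands.
- The arm moves only by the shell command python3 -m creep 'ROWS' [OPENING] [FORCE]. ROWS is JSON, a list of rows, each an object of numbers: "dx", "dy", "dz": the shift along the tool's x, y, z in cm; "rx", "ry", "rz": the turn, a rotation vector about the tool's x, y, z in degrees. A call has 1 to 5 rows; each row is the pose to reach, as a shift and turn from the pose commanded when the call began, along the tool's axes at that moment; what a row does not reach only later rows make up. A row lasts 1/8 s, in which the tool goes at most 62.5 mm and 10.7 degrees, less where a joint would pass 70% of its speed; a pose out of reach is approached as far as the arm can. A call with a gripper value outside its range is refused whole. OPENING is the closure, from -1 (fully open) to 1 (shut), set as the call begins (- or left out, the last holds). The fingers move at their own pace and stop on an object; FORCE is the grip in N (left out, the last holds). Time passes only in rows, so rows that repeat a pose let the fingers close. It gives the time, the measured TCP pose, the force, the opening and the grip force at its end, in the units of the state.
- get_state(): the state, without advancing time (a new reading comes with each control period).
- snapshot(name): name is "scene" or "top" or "wrist"; returns a dict with "pixels" (480x640x3 uint8, red, green, blue), "intrinsics" (3x3 intrinsics, pixels), "dist_coeffs" ([k1, k2, p1, p2, k3] as OpenCV has them; the pictures are not rectified), "world_to_cam" (4x4, takes a point from world to camera coordinates). Camera axes: x right, y down, z forward; pixel columns grow to the right and rows downward; lengths in mm; the calibration is good to about 2 mm. A picture is of the moment at which its call begins. There is no depth.
- finish_job(): hands the job in; it is judged then, once.
The state is a dict: "clock": time; "qpos": joint angles; "qd": joint speeds; "joint_efforts": joint torques, N m; "ee_pos": TCP position; "ee_rot": TCP orientation; "ft_force": force on the tool from outside, world axes, zero at the start; "wrist_torque": the same for the moment, N m; "opening": finger opening in mm; "gripper_force": force on a finger pad.
Only numpy, scipy, OpenCV 4.12 (cv2) and the standard library are available. Lean on these libraries where they do the work, as an engineer would, in place of code of your own. Each camera call takes 0.05 s, during which the arm holds its last target. There are 200 camera calls.

### The job

Key in the thread change on the embroidery console: press the red key, then the yellow, then the blue, one at a time. The caps sit at unequal heights, so feel each one gently down to its stop without forcing it, hold it for a moment and let it spring up; never press the white key. Then lower the open dust cover gently, without slamming it, until it is fully shut, and leave the spool, mug and notebook where they are.

Things in the scene. Friction and masses are not known exactly. Their poses are not given: they have to be found in the camera images.
- console: white and grey key console of an embroidery machine, fixed. Origin: centre of its underside on the table; x from its low front (robot side) to its raised back, y along the key row, z up. Its deck is an open tray 180 x 250 mm sloping 0.35 rad (20 degrees), front low, walls 6 mm thick and 27 mm above the deck; front rim about 48 mm, back rim 109 mm above the table
- cover (a joint): angle (rad) of the hinged dust cover, a clear sheet in an orange frame 10 mm thick, 250 mm wide, 180 mm from hinge to free edge, about 0.35 kg. 0 = shut on the tray rim, parallel to the deck; grows as it opens up and back, at most 1.9; starts at 1.5 to 1.8. A stiff friction hinge (0.45 N m, about 3 N at the free edge) holds it where it is left
- cover_edge (a point): middle of the cover's free-edge rail (16 mm wide, 250 mm long), on its outer face, 172 mm from the hinge axis. x from the free edge towards the hinge, y along the edge, z out of the outer face (up when shut, away from the robot when open)
- cover_hinge (a point): middle of the cover's hinge axis, at the tray's back rim, 110 mm above the table; the axes turn with the cover as for cover_edge, y along the hinge axis
- red (a joint): travel (m) of the red key: 0 = up, 0.007 = fully home; springs back by itself; 2.7 N starts it moving and 9 N holds it fully home, then it is rigid
- red_base: red key: round cap, 34 mm diameter, in a black housing 46 x 46 x 8 mm on the deck. Origin: on the deck under the cap's centre; axes as the console's. The key's axis leans 0.35 rad from z to -x, square to the deck. Cap heights vary: the top is 18 to 26 mm above the deck, unknown beforehand. The four keys, in any order, stand 50 mm apart, 112 mm from the hinge
- yellow (a joint): travel (m) of the yellow key: 0 = up, 0.007 = fully home; springs back by itself; 2.7 N starts it moving and 9 N holds it fully home, then it is rigid
- yellow_base: yellow key: round cap, 34 mm diameter, in a black housing 46 x 46 x 8 mm on the deck. Origin: on the deck under the cap's centre; axes as the console's. The key's axis leans 0.35 rad from z to -x, square to the deck. Cap heights vary: the top is 18 to 26 mm above the deck, unknown beforehand. The four keys, in any order, stand 50 mm apart, 112 mm from the hinge
- blue (a joint): travel (m) of the blue key: 0 = up, 0.007 = fully home; springs back by itself; 2.7 N starts it moving and 9 N holds it fully home, then it is rigid
- blue_base: blue key: round cap, 34 mm diameter, in a black housing 46 x 46 x 8 mm on the deck. Origin: on the deck under the cap's centre; axes as the console's. The key's axis leans 0.35 rad from z to -x, square to the deck. Cap heights vary: the top is 18 to 26 mm above the deck, unknown beforehand. The four keys, in any order, stand 50 mm apart, 112 mm from the hinge
- white (a joint): travel (m) of the white key: 0 = up, 0.007 = fully home; springs back by itself; 2.7 N starts it moving and 9 N holds it fully home, then it is rigid
- white_base: white key: round cap, 34 mm diameter, in a black housing 46 x 46 x 8 mm on the deck. Origin: on the deck under the cap's centre; axes as the console's. The key's axis leans 0.35 rad from z to -x, square to the deck. Cap heights vary: the top is 18 to 26 mm above the deck, unknown beforehand. The four keys, in any order, stand 50 mm apart, 112 mm from the hinge
- spool: bystander: standing thread spool, green with wooden ends, 48 mm diameter, 70 mm high; origin at centre of underside
- mug: bystander: blue ceramic mug, 80 mm across, 90 mm high; origin at centre of underside, handle towards its own +y
- notebook: bystander: closed dark notebook lying flat, 204 x 150 x 17 mm; origin at centre of underside

How it is judged (in metres and radians):
On the way, in this order (a step that is already met when the one before it is completed fails the run):
1. the red key is pressed nearly fully home (at least 5 of its 7 mm), all other keys up and the cover still open (over 0.9 rad) (value of joint red above 0.005 m and value of joint cover above 0.9 rad and value of joint each of yellow, blue, white below 0.0015 m), for 0.1 s.
2. the yellow key is pressed nearly fully home (at least 5 of its 7 mm), all other keys up and the cover still open (over 0.9 rad) (value of joint yellow above 0.005 m and value of joint cover above 0.9 rad and value of joint each of red, blue, white below 0.0015 m), for 0.1 s.
3. the blue key is pressed nearly fully home (at least 5 of its 7 mm), all other keys up and the cover still open (over 0.9 rad) (value of joint blue above 0.005 m and value of joint cover above 0.9 rad and value of joint each of red, yellow, white below 0.0015 m), for 0.1 s.
4. the cover is lowered shut with all keys up (value of joint cover below 0.04 rad and value of joint each of red, yellow, blue, white below 0.0015 m), for 0.2 s.
At the end, for the whole second after the job is handed in: Red, yellow and blue keys were pressed in that order with the cover still open; now the cover is shut (within 0.04 rad), all keys are up (within 1.5 mm), and the spool and mug stand upright and, like the notebook, are within 20 mm of their starting places (all of step 4 and distance of each of spool, mug, notebook from where it was at the start of the episode below 0.02 m and angle between each of spool, mug's own z axis and vertical below 0.2 rad); the robot touches nothing.
It fails at once if the white key is pressed (over 2 mm) (value of joint white above 0.002 m).
It fails at once if two keys are down together (both over 2 mm) (value of joint each of red, yellow above 0.002 m or value of joint each of red, blue above 0.002 m or value of joint each of yellow, blue above 0.002 m).
It fails at once if a key or its housing is forced with more than 30 N (contact force between any of red_base, yellow_base, blue_base, white_base and anything else above 30 N).
It fails at once if the cover is slammed (closing faster than 2.5 rad/s) (velocity of joint cover below -2.5 rad/s).
It fails at once if the spool, mug or notebook is pushed more than 20 mm from its place (distance of any of spool, mug, notebook from where it was at the start of the episode above 0.02 m).
It also fails if it takes over 64 s, if anything falls off the work surface, if the arm or the gripper's body presses on something with over 40 N, if the wrist force passes 120 N, or if a joint passes its speed limit or range.

## Working session

There is one attempt and no reset: what is moved stays moved. The work goes in short steps, Python scripts to look and compute and a shell command to move; the robot and the scene stay as the last step left them, time stands still between calls to the robot, and variables do not carry over. Pictures are saved under pics/ and viewed, at most 10 in all, crops included, and the job is handed in when it is done.

```bash
mkdir -p pics; python3 - <<'E'
from bench import *
import cv2,pickle
for n in ("scene","top"):
    s=snapshot(n); cv2.imwrite(f"pics/{n}0.png",s["pixels"][:,:,::-1]); pickle.dump(s,open(f"{n}.pkl","wb"))
s=get_state();print(s)
E
```

```text
{'clock': 0.1, 'qpos': array([ 9.51205451e-01,  2.59293142e-01,  1.53599065e+00,  3.78562149e-06,
        1.34799686e+00, -2.02804505e-01]), 'qd': array([-1.29336227e-03, -1.54913848e-03, -1.21455870e-03, -1.43231089e-03,
       -8.73700671e-04,  5.90374173e-05]), 'joint_efforts': array([ 2.28980432e-03, -4.46968818e+01, -2.91247934e+01, -3.07248156e-04,
        6.18230362e-03, -4.42938119e-05]), 'ee_pos': array([222.34815789, 502.52703788, 230.5386067 ]), 'ee_rot': array([-3.39046310e-04,  2.06888454e-01,  9.78364173e-01, -7.72911931e-04]), 'ft_force': array([ 0.49454829,  0.05124994, -0.65204211]), 'wrist_torque': array([ 0.00602043,  0.07290313, -0.00624621]), 'gripper_force': 0.0, 'opening': 85.44939151149137}
```

View pics/scene0.png

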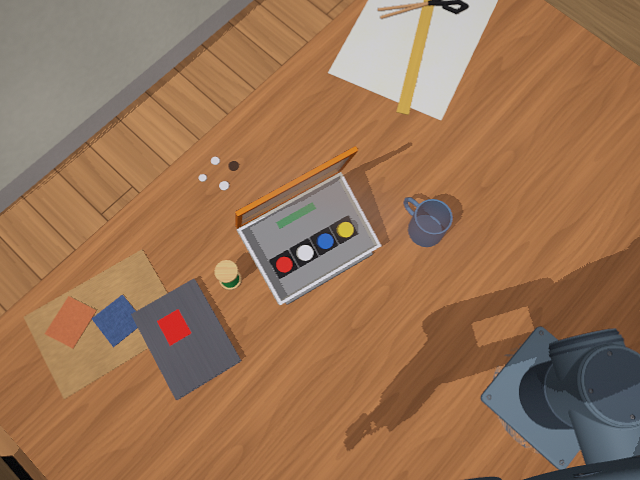

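View pics/top0.png

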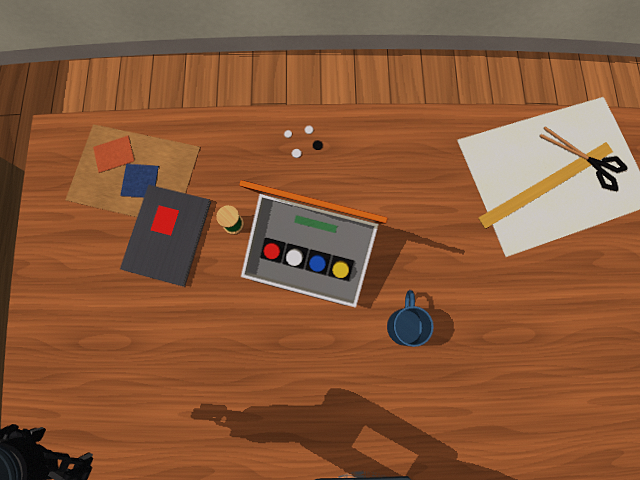

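```bash
python3 - <<'E'
import cv2
a=cv2.imread("pics/top0.png")[170:315,230:395]; b=cv2.imread("pics/scene0.png")[140:310,225:390]
cv2.imwrite("pics/topc.png",cv2.resize(a,None,fx=4,fy=4,interpolation=2)); cv2.imwrite("pics/scenec.png",cv2.resize(b,None,fx=3.5,fy=3.5,interpolation=2))
E
```

```text
(no output)
```

View pics/topc.png

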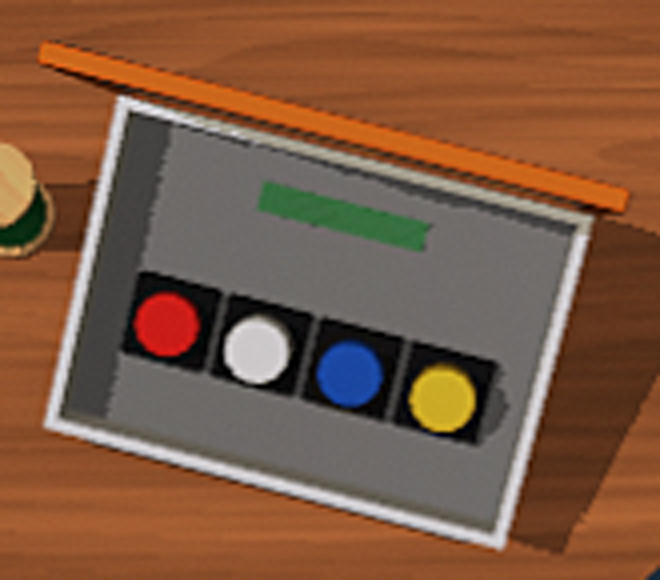

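View pics/scenec.png

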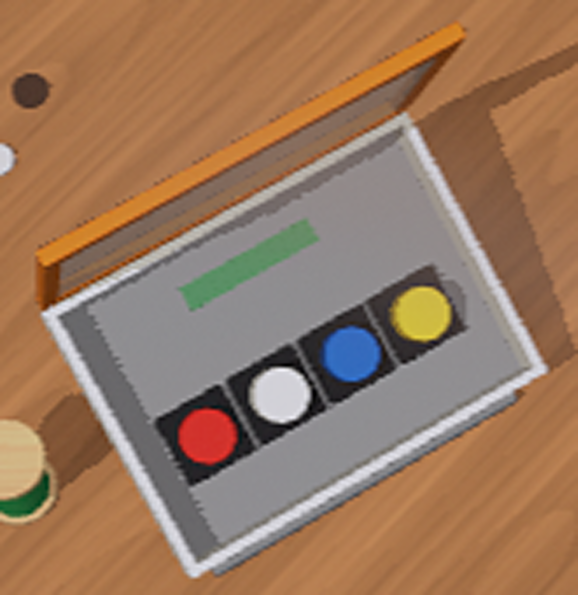

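```bash
cat > geo.py <<'E'
import numpy as np
from scipy.spatial.transform import Rotation as R
U=np.array([np.cos(.35),0,np.sin(.35)]);N=np.array([-np.sin(.35),0,np.cos(.35)]);Y=np.array([0,1.,0])
def W(p,q): return np.array([p[0],p[1],110])+R.from_euler('z',p[2]).apply(q)
def cov(p,d,y,n): 
    t=p[3]; return W(p,d*(-np.cos(t)*U+np.sin(t)*N)+y*Y+n*(np.cos(t)*N+np.sin(t)*U))
E
cat > fit.py <<'E'
from geo import *
import pickle,cv2
from scipy.optimize import least_squares
px={"top":np.array([[122,97],[592,218],[503,548],[46,428],[167,325],[258,350],[350,373],[442,398],[40,55],[628,200]])/4.+[230,170],
"scene":np.array([[43,313],[408,118],[545,370],[193,575],[208,436],[281,395],[352,354],[422,313],[42,258],[460,35]])/3.5+[225,140]}
S={n:pickle.load(open(n+".pkl","rb")) for n in px}
def proj(s,P):
    M=s["world_to_cam"]; return cv2.projectPoints(P,cv2.Rodrigues(M[:3,:3])[0],M[:3,3],s["intrinsics"],np.array(s["dist_coeffs"],float))[0][:,0]
def pts(p):
    P=[W(p,125*Y),W(p,-125*Y),W(p,-180*U-125*Y),W(p,-180*U+125*Y)]
    P+=[W(p,-112*U+y*Y+(p[4+i]-27)*N) for i,y in enumerate((75,25,-25,-75))]
    return np.array(P+[cov(p,180,125,5),cov(p,180,-125,5)])
def res(p): return np.r_[np.concatenate([(proj(S[n],pts(p))-px[n]).ravel() for n in px]),(np.array(p[4:8])-22)*.03]
for y0 in (0,.6,1.2,-.6):
    r=least_squares(res,[450,300,y0,1.6,22,22,22,22])
    print(r.cost,r.x.round(3))
    if y0==0 or r.cost<best.cost: best=r
np.save("p.npy",best.x); print(best.fun[:40].reshape(2,10,2).round(1)); print(pts(best.x).round(0))
E
python3 fit.py; python3 - <<'E'
import sys; sys.argv=['']
from fit import *
for n,u in {"top":[(228,216),(410,327),(168,237)],"scene":[(227,270),(431,223),(187,338)]}.items():
    s=S[n];M=s["world_to_cam"]
    for q,z in zip(u,(70,90,17)):
        d=cv2.undistortPoints(np.array([[q]],float),s["intrinsics"],np.array(s["dist_coeffs"],float))[0,0]
        d=M[:3,:3].T@np.r_[d,1];c=-M[:3,:3].T@M[:3,3];print(n,q,(c+d*(z-c[2])/d[2]).round())
E
```

```text
16.969496709149993 [ 6.5068e+02  7.9571e+01 -2.7600e-01  1.6710e+00  9.6340e+00  1.2557e+01
  1.1840e+01  1.3467e+01]
16.96949670912465 [ 6.5068e+02  7.9571e+01 -2.7600e-01  1.6710e+00  9.6340e+00  1.2557e+01
  1.1840e+01  1.3467e+01]
16.96949670912489 [ 6.5068e+02  7.9571e+01 -2.7600e-01  1.6710e+00  9.6340e+00  1.2557e+01
  1.1840e+01  1.3467e+01]
16.96949670913027 [ 6.5068e+02  7.9571e+01 -2.7600e-01  1.6710e+00  9.6340e+00  1.2557e+01
  1.1840e+01  1.3467e+01]
[[[-1.6 -0.1]
  [-0.3  0.2]
  [-0.8  1.1]
  [-1.5  0.4]
  [-0.2  0.1]
  [-0.4  0.1]
  [-0.4  0.3]
  [-0.3  0.2]
  [-1.3 -0.2]
  [-0.3  1.4]]

 [[ 0.2 -0.9]
  [-0.1 -2.6]
  [ 1.2 -0.4]
  [ 0.4  0.5]
  [-0.1 -0.7]
  [-0.3 -0.7]
  [-0.4 -0.6]
  [-0.2 -0.3]
  [-0.3 -0.1]
  [ 1.7 -2.9]]]
[[685. 200. 110.]
 [617. -41. 110.]
 [454.   5.  48.]
 [522. 246.  48.]
 [576. 179.  55.]
 [561. 131.  58.]
 [548.  83.  57.]
 [533.  35.  59.]
 [647. 211. 286.]
 [578. -30. 286.]]
16.969496709149993 [ 6.5068e+02  7.9571e+01 -2.7600e-01  1.6710e+00  9.6340e+00  1.2557e+01
  1.1840e+01  1.3467e+01]
16.96949670912465 [ 6.5068e+02  7.9571e+01 -2.76
[... 265 characters left out ...]
 1.2557e+01
  1.1840e+01  1.3467e+01]
[[[-1.6 -0.1]
  [-0.3  0.2]
  [-0.8  1.1]
  [-1.5  0.4]
  [-0.2  0.1]
  [-0.4  0.1]
  [-0.4  0.3]
  [-0.3  0.2]
  [-1.3 -0.2]
  [-0.3  1.4]]

 [[ 0.2 -0.9]
  [-0.1 -2.6]
  [ 1.2 -0.4]
  [ 0.4  0.5]
  [-0.1 -0.7]
  [-0.3 -0.7]
  [-0.4 -0.6]
  [-0.2 -0.3]
  [-0.3 -0.1]
  [ 1.7 -2.9]]]
[[685. 200. 110.]
 [617. -41. 110.]
 [454.   5.  48.]
 [522. 246.  48.]
 [576. 179.  55.]
 [561. 131.  58.]
 [548.  83.  57.]
 [533.  35.  59.]
 [647. 211. 286.]
 [578. -30. 286.]]
top (228, 216) [651. 270.  70.]
top (410, 327) [412. -99.  90.]
top (168, 237) [619. 415.  17.]
scene (227, 270) [649. 272.  70.]
scene (431, 223) [406. -88.  90.]
scene (187, 338) [621. 425.  17.]
```

```bash
python3 - <<'E' | tail -14
from fit import *
for n in px:
    M=S[n]["world_to_cam"];print(n,(-M[:3,:3].T@M[:3,3]).round(),S[n]["intrinsics"][0][0])
und={n:cv2.undistortPoints(px[n][:,None],S[n]["intrinsics"],np.array(S[n]["dist_coeffs"],float))[:,0] for n in px}
X=cv2.triangulatePoints(S["top"]["world_to_cam"][:3],S["scene"]["world_to_cam"][:3],und["top"].T.copy(),und["scene"].T.copy())
X=(X[:3]/X[3]).T
for x in X: print(x.round(1), [ (proj(S[n],x[None])-px[n][[i for i in range(10) if (X[i]==x).all()][0]]).round(1).tolist() for n in px])
E
```

```text
[647. 211. 286.]
 [578. -30. 286.]]
top [401.  87. 983.] 446.41251176960014
scene [ 306.  388. 1243.] 587.7612366772923
[689.8 198.7  93. ] [[[0.0, 0.1]], [[-0.1, -0.1]]]
[620.5 -44.7  87.3] [[[0.1, 0.9]], [[-0.7, -0.6]]]
[457.3   2.3  31.1] [[[-0.0, -0.1]], [[0.1, 0.0]]]
[524.6 244.5  39. ] [[[-0.1, -0.3]], [[0.2, 0.2]]]
[576.3 178.8  49.8] [[[0.0, 0.3]], [[-0.2, -0.2]]]
[561.7 130.3  51.4] [[[0.0, 0.3]], [[-0.2, -0.2]]]
[548.3  81.8  51.5] [[[0.1, 0.4]], [[-0.3, -0.2]]]
[534.1  33.8  54.3] [[[0.1, 0.3]], [[-0.2, -0.1]]]
[648.2 209.4 280.2] [[[0.0, 0.0]], [[-0.0, -0.0]]]
[586.1 -35.1 258.7] [[[0.1, 0.9]], [[-0.7, -0.6]]]
```

```bash
sed -i 's/^def res.*/def res(p): return np.r_[np.concatenate([(proj(S[n],pts(p))+p[8+2*k:10+2*k]-px[n]).ravel() for k,n in enumerate(px)]),(np.array(p[4:8])-22)*.3,np.array(p[8:])*.5]/; s/22,22,22,22\])/22,22,22,22,0,0,0,0])/; s/for y0 in.*/for y0 in (0,):/' fit.py; python3 fit.py
```

```text
8.811508962955248 [ 6.53255e+02  7.90380e+01 -2.77000e-01  1.66500e+00  2.14330e+01
  2.19570e+01  2.17000e+01  2.17360e+01  7.07000e-01  4.92000e-01
  1.42000e-01  1.70700e+00]
[[[-0.6 -0.8]
  [ 0.6 -0.6]
  [ 0.1  0.3]
  [-0.5 -0.4]
  [-0.3  0.2]
  [-0.1  0.1]
  [ 0.1  0.4]
  [ 0.4  0.3]
  [-0.4 -0.6]
  [ 0.5  1. ]]

 [[-0.3 -0.2]
  [-0.6 -1.9]
  [ 0.6  0.4]
  [-0.2  1.2]
  [ 0.1  0.2]
  [-0.1  0.1]
  [-0.   0.1]
  [ 0.1  0.3]
  [-0.7  0.9]
  [ 1.2 -1.7]]]
[[687. 199. 110.]
 [619. -41. 110.]
 [456.   5.  48.]
 [525. 245.  48.]
 [574. 179.  66.]
 [561. 131.  67.]
 [547.  83.  67.]
 [533.  35.  67.]
 [648. 210. 285.]
 [580. -30. 285.]]
```

```bash
cat > to.py <<'E'
from geo import *
from bench import get_state
p=np.load("p.npy")
def toolR(zt):  # tool z in console frame, y along console Y
    z=np.array(zt)/np.linalg.norm(zt); y=Y; x=np.cross(y,z)
    return R.from_euler('z',p[2])*R.from_matrix(np.c_[x,y,z])
def to(P,Rt):
    s=get_state();w,a,b,c=s["ee_rot"];R0=R.from_quat([a,b,c,w])
    print("shift cm",(R0.inv().apply(P-s["ee_pos"])/10).round(2),"rot deg",np.degrees((R0.inv()*Rt).as_rotvec()).round(1),"F",s["ft_force"].round(1),"t",s["clock"],"tgt",P.round(1))
def key(k,h): return W(p,-112*U+{"red":75,"white":25,"blue":-25,"yellow":-75}[k]*Y+(h-27)*N)
E
python3 -c "
from to import *
to(key('red',80),toolR(-N))"
```

```text
shift cm [-43.29 -15.56  10.93] rot deg [ -1.5 -20.   -7.9] F [ 0.5  0.1 -0.7] t 0.1 tgt [555.1 184.9 121.4]
```

```bash
python3 -m creep '[{"dx":-20,"dy":-7.5,"dz":3,"rx":-1.5,"ry":-20,"rz":-7.9},{"dx":-20,"dy":-7.5,"dz":3,"rx":-1.5,"ry":-20,"rz":-7.9},{"dx":-20,"dy":-7.5,"dz":3,"rx":-1.5,"ry":-20,"rz":-7.9},{"dx":-20,"dy":-7.5,"dz":3,"rx":-1.5,"ry":-20,"rz":-7.9},{"dx":-20,"dy":-7.5,"dz":3,"rx":-1.5,"ry":-20,"rz":-7.9}]' 1 40
python3 -c "
from to import *
to(key('red',80),toolR(-N))"
```

```text
clock: 0.72
ee_pos: [375.7, 351.7, 200.7]
ee_rot: [0.172, 0.138, 0.975, -0.024]
ft_force: [-0.6, -0.1, 0.4]
opening: -0.3
gripper_force: 0.0
shift cm [-17.82 -11.07  14.92] rot deg [-0.  -0.1 -0.2] F [-0.6 -0.1  0.4] t 0.725 tgt [555.1 184.9 121.4]
```

```bash
python3 -m creep '[{"dx":-17.8,"dy":-11.1,"dz":14.9},{"dx":-17.8,"dy":-11.1,"dz":14.9},{"dx":-17.8,"dy":-11.1,"dz":14.9},{"dx":-17.8,"dy":-11.1,"dz":14.9},{"dx":-17.8,"dy":-11.1,"dz":14.9}]'
python3 - <<'E'
from to import *
from bench import *
import cv2,pickle
to(key('red',80),toolR(-N))
s=snapshot("wrist");pickle.dump(s,open("wrist.pkl","wb"))
im=s["pixels"][:,:,::-1].copy()
M=s["world_to_cam"]
for k in ("red","white","blue","yellow"):
    u=cv2.projectPoints(key(k,22)[None],cv2.Rodrigues(M[:3,:3])[0],M[:3,3],s["intrinsics"],np.array(s["dist_coeffs"],float))[0][0,0]
    print(k,u.round(1)); cv2.drawMarker(im,tuple(int(v) for v in u),(0,255,0))
cv2.imwrite("pics/w1.png",im)
E
```

```text
shift cm [-17.82 -11.07  14.92] rot deg [-0.  -0.1 -0.2] F [-0.6 -0.1  0.4] t 0.725 tgt [555.1 184.9 121.4]
red [225.8 364.4]
white [182.  364.1]
blue [138.7 363.6]
yellow [ 96.  363.1]invalid input at $[0]: expected keys dx, dy, dz, rx, ry, rz
```

View pics/w1.png

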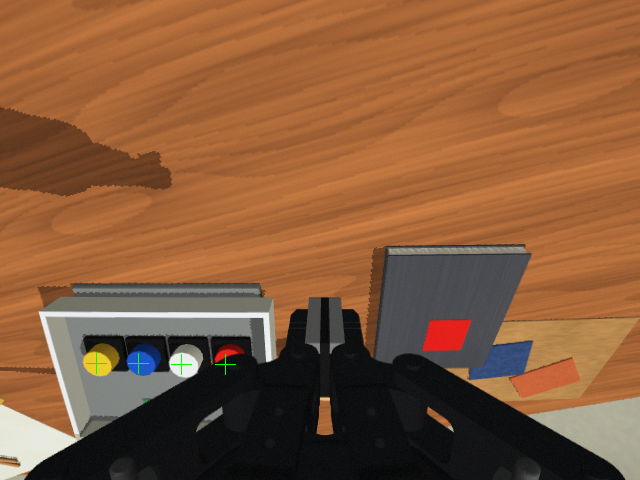

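```bash
python3 -m creep '[{"dx":-17.8,"dy":-11.1,"dz":14.9,"rx":0,"ry":0,"rz":0},{"dx":-17.8,"dy":-11.1,"dz":14.9,"rx":0,"ry":0,"rz":0},{"dx":-17.8,"dy":-11.1,"dz":14.9,"rx":0,"ry":0,"rz":0},{"dx":-17.8,"dy":-11.1,"dz":14.9,"rx":0,"ry":0,"rz":0},{"dx":-17.8,"dy":-11.1,"dz":14.9,"rx":0,"ry":0,"rz":0}]'
cat > wl.py <<'E'
from to import *
from bench import *
import cv2,sys
s=snapshot("wrist");im=s["pixels"][:,:,::-1].copy();M=s["world_to_cam"]
pr=lambda P:cv2.projectPoints(np.array(P),cv2.Rodrigues(M[:3,:3])[0],M[:3,3],s["intrinsics"],np.array(s["dist_coeffs"],float))[0][:,0]
for k in ("red","white","blue","yellow"):
    u=pr([key(k,22)])[0];print(k,u.round(1)); 
    ring=pr([key(k,22)+R.from_euler('z',p[2]).apply(17*(np.cos(t)*U+np.sin(t)*Y)) for t in np.arange(0,6.3,.3)])
    cv2.polylines(im,[ring.astype(np.int32)],True,(0,255,0),1)
cv2.imwrite(sys.argv[1],im)
E
python3 wl.py pics/w2.png;python3 -c "
from to import *
to(key('red',80),toolR(-N))"
```

```text
clock: 1.4
ee_pos: [556.2, 185.1, 120.7]
ee_rot: [0.172, 0.138, 0.975, -0.024]
ft_force: [-0.1, -0.1, 0.6]
opening: -0.3
gripper_force: 0.0
red [322.6 265.9]
white [236.8 266.2]
blue [152.2 266.3]
yellow [ 70.  266.4]
shift cm [ 0.01 -0.11 -0.05] rot deg [ 0.  -0.1 -0.2] F [-0.   0.4 -0.1] t 1.45 tgt [555.1 184.9 121.4]
```

View pics/w2.png

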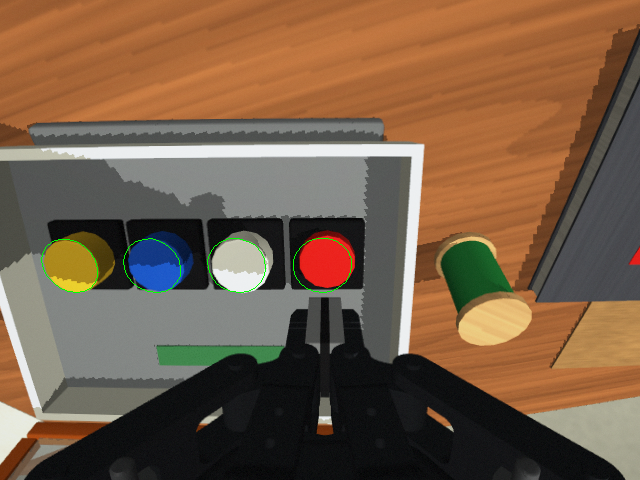

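```bash
python3 -c "
from to import *
p[:2]+=R.from_euler('z',p[2]).apply([-2,1.5,0])[:2];np.save('p.npy',p)
to(key('red',32),toolR(-N))"
```

```text
shift cm [0.19 0.04 4.68] rot deg [ 0.  -0.1 -0.2] F [-0.   0.4 -0.1] t 1.45 tgt [569.4 182.4  76.3]
```

```bash
python3 -m creep '[{"dx":0.2,"dy":0,"dz":1.5,"rx":0,"ry":0,"rz":0},{"dx":0.2,"dy":0,"dz":3,"rx":0,"ry":0,"rz":0},{"dx":0.2,"dy":0,"dz":4,"rx":0,"ry":0,"rz":0},{"dx":0.2,"dy":0,"dz":4.6,"rx":0,"ry":0,"rz":0},{"dx":0.2,"dy":0,"dz":4.6,"rx":0,"ry":0,"rz":0}]'
python3 -m creep '[{"dx":0,"dy":0,"dz":0.05,"rx":0,"ry":0,"rz":0},{"dx":0,"dy":0,"dz":0.1,"rx":0,"ry":0,"rz":0},{"dx":0,"dy":0,"dz":0.2,"rx":0,"ry":0,"rz":0},{"dx":0,"dy":0,"dz":0.3,"rx":0,"ry":0,"rz":0},{"dx":0,"dy":0,"dz":0.4,"rx":0,"ry":0,"rz":0}]'
python3 -c "
from to import *
to(key('red',22),toolR(-N))"
```

```text
clock: 2.08
ee_pos: [567.9, 183.4, 77.7]
ee_rot: [0.172, 0.136, 0.975, -0.023]
ft_force: [-0.2, 0.6, 0.2]
opening: 0.1
gripper_force: 0.0
clock: 2.7
ee_pos: [569.5, 182.9, 74.5]
ee_rot: [0.172, 0.136, 0.975, -0.023]
ft_force: [-0.5, 0.0, 1.3]
opening: -0.1
gripper_force: 0.0
shift cm [-0.07 -0.05  0.83] rot deg [ 0.1 -0.  -0.1] F [-0.5  0.   1.3] t 2.7 tgt [572.7 181.4  66.9]
```

```bash
python3 -m creep '[{"dx":0,"dy":0,"dz":0.1,"rx":0,"ry":0,"rz":0},{"dx":0,"dy":0,"dz":0.2,"rx":0,"ry":0,"rz":0},{"dx":0,"dy":0,"dz":0.3,"rx":0,"ry":0,"rz":0},{"dx":0,"dy":0,"dz":0.4,"rx":0,"ry":0,"rz":0},{"dx":0,"dy":0,"dz":0.4,"rx":0,"ry":0,"rz":0}]'
```

```text
clock: 3.32
ee_pos: [570.7, 182.5, 70.6]
ee_rot: [0.172, 0.136, 0.975, -0.023]
ft_force: [0.1, 0.8, 0.1]
opening: 0.3
gripper_force: 0.0
```

```bash
python3 -m creep '[{"dx":0,"dy":0,"dz":0.1,"rx":0,"ry":0,"rz":0},{"dx":0,"dy":0,"dz":0.2,"rx":0,"ry":0,"rz":0},{"dx":0,"dy":0,"dz":0.3,"rx":0,"ry":0,"rz":0},{"dx":0,"dy":0,"dz":0.4,"rx":0,"ry":0,"rz":0},{"dx":0,"dy":0,"dz":0.4,"rx":0,"ry":0,"rz":0}]'
```

```text
clock: 3.95
ee_pos: [572.1, 182.2, 66.8]
ee_rot: [0.172, 0.136, 0.975, -0.023]
ft_force: [0.1, 0.5, -0.5]
opening: 0.2
gripper_force: 0.0
```

Now at h≈22, no contact; continue gently.

```bash
python3 -m creep '[{"dx":0,"dy":0,"dz":0.1,"rx":0,"ry":0,"rz":0},{"dx":0,"dy":0,"dz":0.2,"rx":0,"ry":0,"rz":0},{"dx":0,"dy":0,"dz":0.3,"rx":0,"ry":0,"rz":0},{"dx":0,"dy":0,"dz":0.3,"rx":0,"ry":0,"rz":0}]'
```

```text
clock: 4.45
ee_pos: [573.0, 181.9, 64.0]
ee_rot: [0.172, 0.136, 0.975, -0.023]
ft_force: [0.1, -0.5, -0.4]
opening: -0.2
gripper_force: 0.0
```

```bash
python3 -m creep '[{"dx":0,"dy":0,"dz":0.1,"rx":0,"ry":0,"rz":0},{"dx":0,"dy":0,"dz":0.2,"rx":0,"ry":0,"rz":0},{"dx":0,"dy":0,"dz":0.3,"rx":0,"ry":0,"rz":0},{"dx":0,"dy":0,"dz":0.3,"rx":0,"ry":0,"rz":0}]'
```

```text
clock: 4.95
ee_pos: [574.1, 181.7, 61.5]
ee_rot: [0.173, 0.136, 0.975, -0.023]
ft_force: [-1.4, -0.4, 4.1]
opening: -0.1
gripper_force: 1.9
```

```bash
python3 -m creep '[{"dx":0,"dy":0,"dz":0.1,"rx":0,"ry":0,"rz":0},{"dx":0,"dy":0,"dz":0.2,"rx":0,"ry":0,"rz":0},{"dx":0,"dy":0,"dz":0.3,"rx":0,"ry":0,"rz":0},{"dx":0,"dy":0,"dz":0.4,"rx":0,"ry":0,"rz":0},{"dx":0,"dy":0,"dz":0.4,"rx":0,"ry":0,"rz":0}]'
```

```text
clock: 5.58
ee_pos: [575.4, 181.3, 57.8]
ee_rot: [0.173, 0.136, 0.975, -0.023]
ft_force: [-3.8, 0.5, 7.2]
opening: 0.1
gripper_force: 3.7
```

```bash
python3 -m creep '[{"dx":0,"dy":0,"dz":0.1,"rx":0,"ry":0,"rz":0},{"dx":0,"dy":0,"dz":0.15,"rx":0,"ry":0,"rz":0},{"dx":0,"dy":0,"dz":0.15,"rx":0,"ry":0,"rz":0}]'
```

```text
clock: 5.95
ee_pos: [575.9, 181.2, 56.5]
ee_rot: [0.173, 0.136, 0.975, -0.023]
ft_force: [-4.8, 0.5, 7.4]
opening: 0.0
gripper_force: 4.3
```

```bash
python3 -m creep '[{"dx":0,"dy":0,"dz":0.05,"rx":0,"ry":0,"rz":0},{"dx":0,"dy":0,"dz":0.1,"rx":0,"ry":0,"rz":0},{"dx":0,"dy":0,"dz":0.1,"rx":0,"ry":0,"rz":0}]'
```

```text
clock: 6.32
ee_pos: [576.0, 181.2, 56.1]
ee_rot: [0.173, 0.136, 0.975, -0.023]
ft_force: [-7.8, 0.4, 12.3]
opening: -0.4
gripper_force: 7.2
```

```bash
python3 -m creep '[{"dx":0,"dy":0,"dz":-1,"rx":0,"ry":0,"rz":0},{"dx":0,"dy":0,"dz":-3,"rx":0,"ry":0,"rz":0},{"dx":0,"dy":-6,"dz":-4.5,"rx":0,"ry":0,"rz":0},{"dx":0,"dy":-12,"dz":-4.5,"rx":0,"ry":0,"rz":0},{"dx":0,"dy":-15,"dz":-4.5,"rx":0,"ry":0,"rz":0}]'
python3 -m creep '[{"dx":0,"dy":0,"dz":0,"rx":0,"ry":0,"rz":0}]'
python3 wl.py pics/w3.png; python3 -c "
from to import *
to(key('yellow',30),toolR(-N))"
```

```text
clock: 6.95
ee_pos: [519.3, 39.0, 97.1]
ee_rot: [0.172, 0.137, 0.975, -0.023]
ft_force: [0.0, 0.1, 0.8]
opening: 0.1
gripper_force: 0.0
clock: 7.08
ee_pos: [519.7, 39.0, 97.1]
ee_rot: [0.172, 0.138, 0.975, -0.023]
ft_force: [-0.4, -0.0, -0.2]
opening: 0.2
gripper_force: 0.0
red [608.  284.1]
white [516.7 285. ]
blue [422.3 285.8]
yellow [326.3 286.3]
shift cm [-0.06  0.04  2.45] rot deg [ 0.  -0.  -0.2] F [ 0.4 -0.9  0. ] t 7.125 tgt [529.1  37.9  74.4]
```

View pics/w3.png

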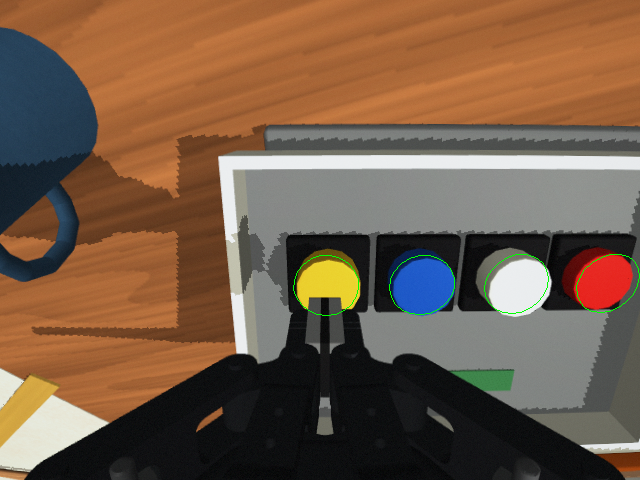

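```bash
python3 -m creep '[{"dx":0,"dy":0,"dz":1,"rx":0,"ry":0,"rz":0},{"dx":0,"dy":0,"dz":2,"rx":0,"ry":0,"rz":0},{"dx":0,"dy":0,"dz":2.4,"rx":0,"ry":0,"rz":0},{"dx":0,"dy":0,"dz":2.6,"rx":0,"ry":0,"rz":0},{"dx":0,"dy":0,"dz":2.7,"rx":0,"ry":0,"rz":0}]'
```

```text
clock: 7.75
ee_pos: [529.3, 38.6, 71.6]
ee_rot: [0.172, 0.136, 0.975, -0.023]
ft_force: [-0.8, -0.6, -0.2]
opening: 0.1
gripper_force: 0.0
```

```bash
python3 -m creep '[{"dx":0,"dy":0,"dz":0.1,"rx":0,"ry":0,"rz":0},{"dx":0,"dy":0,"dz":0.2,"rx":0,"ry":0,"rz":0},{"dx":0,"dy":0,"dz":0.3,"rx":0,"ry":0,"rz":0},{"dx":0,"dy":0,"dz":0.4,"rx":0,"ry":0,"rz":0},{"dx":0,"dy":0,"dz":0.4,"rx":0,"ry":0,"rz":0}]'
```

```text
clock: 8.38
ee_pos: [530.6, 38.0, 68.3]
ee_rot: [0.173, 0.136, 0.975, -0.023]
ft_force: [-1.2, -0.4, 2.5]
opening: 0.2
gripper_force: 1.6
```

```bash
python3 -m creep '[{"dx":0,"dy":0,"dz":0.1,"rx":0,"ry":0,"rz":0},{"dx":0,"dy":0,"dz":0.2,"rx":0,"ry":0,"rz":0},{"dx":0,"dy":0,"dz":0.3,"rx":0,"ry":0,"rz":0},{"dx":0,"dy":0,"dz":0.3,"rx":0,"ry":0,"rz":0}]'
```

```text
clock: 8.88
ee_pos: [531.6, 37.8, 65.4]
ee_rot: [0.173, 0.136, 0.975, -0.023]
ft_force: [-2.2, 0.5, 5.0]
opening: -0.4
gripper_force: 3.0
```

```bash
python3 -m creep '[{"dx":0,"dy":0,"dz":0.1,"rx":0,"ry":0,"rz":0},{"dx":0,"dy":0,"dz":0.2,"rx":0,"ry":0,"rz":0},{"dx":0,"dy":0,"dz":0.3,"rx":0,"ry":0,"rz":0},{"dx":0,"dy":0,"dz":0.3,"rx":0,"ry":0,"rz":0}]'
```

```text
clock: 9.38
ee_pos: [532.6, 37.5, 62.7]
ee_rot: [0.173, 0.136, 0.975, -0.023]
ft_force: [-2.8, 0.5, 7.1]
opening: -0.1
gripper_force: 4.2
```

```bash
python3 -m creep '[{"dx":0,"dy":0,"dz":0.05,"rx":0,"ry":0,"rz":0},{"dx":0,"dy":0,"dz":0.1,"rx":0,"ry":0,"rz":0},{"dx":0,"dy":0,"dz":0.1,"rx":0,"ry":0,"rz":0}]'
```

```text
clock: 9.75
ee_pos: [532.8, 37.4, 62.3]
ee_rot: [0.173, 0.136, 0.975, -0.023]
ft_force: [-6.8, 0.5, 14.3]
opening: 0.0
gripper_force: 7.8
```

Stop felt (~16 N). Lift and shift to blue (+50 mm).

```bash
python3 -m creep '[{"dx":0,"dy":0,"dz":-0.6,"rx":0,"ry":0,"rz":0},{"dx":0,"dy":0,"dz":-2,"rx":0,"ry":0,"rz":0},{"dx":0,"dy":2,"dz":-3,"rx":0,"ry":0,"rz":0},{"dx":0,"dy":5,"dz":-3,"rx":0,"ry":0,"rz":0},{"dx":0,"dy":5,"dz":-3,"rx":0,"ry":0,"rz":0}]'
python3 -m creep '[{"dx":0,"dy":0,"dz":0.5,"rx":0,"ry":0,"rz":0},{"dx":0,"dy":0,"dz":0.9,"rx":0,"ry":0,"rz":0},{"dx":0,"dy":0,"dz":0.9,"rx":0,"ry":0,"rz":0}]'
python3 -c "
from to import *
to(key('blue',27),toolR(-N))"
```

```text
clock: 10.38
ee_pos: [537.1, 89.7, 90.3]
ee_rot: [0.173, 0.135, 0.975, -0.023]
ft_force: [0.7, 0.2, -0.4]
opening: 0.1
gripper_force: 0.0
clock: 10.75
ee_pos: [539.2, 86.7, 80.6]
ee_rot: [0.172, 0.137, 0.975, -0.023]
ft_force: [-0.6, 0.4, 1.0]
opening: -0.1
gripper_force: 0.0
shift cm [-0.13  0.03  1.01] rot deg [ 0.  -0.1 -0.1] F [-0.6  0.4  1. ] t 10.75 tgt [543.7  85.7  71.6]
```

```bash
python3 -m creep '[{"dx":0,"dy":0,"dz":0.3,"rx":0,"ry":0,"rz":0},{"dx":-0.1,"dy":0,"dz":0.6,"rx":0,"ry":0,"rz":0},{"dx":-0.1,"dy":0,"dz":0.9,"rx":0,"ry":0,"rz":0},{"dx":-0.1,"dy":0,"dz":1,"rx":0,"ry":0,"rz":0},{"dx":-0.1,"dy":0,"dz":1.1,"rx":0,"ry":0,"rz":0}]'
```

```text
clock: 11.38
ee_pos: [544.2, 86.2, 71.3]
ee_rot: [0.172, 0.136, 0.975, -0.023]
ft_force: [0.1, -0.1, 0.4]
opening: -0.0
gripper_force: 0.0
```

```bash
python3 -m creep '[{"dx":0,"dy":0,"dz":0.1,"rx":0,"ry":0,"rz":0},{"dx":0,"dy":0,"dz":0.2,"rx":0,"ry":0,"rz":0},{"dx":0,"dy":0,"dz":0.3,"rx":0,"ry":0,"rz":0},{"dx":0,"dy":0,"dz":0.4,"rx":0,"ry":0,"rz":0},{"dx":0,"dy":0,"dz":0.4,"rx":0,"ry":0,"rz":0}]'
```

```text
clock: 12.0
ee_pos: [545.5, 85.8, 67.5]
ee_rot: [0.172, 0.136, 0.975, -0.023]
ft_force: [-0.7, -0.2, 1.3]
opening: 0.2
gripper_force: 0.0
```

```bash
python3 -m creep '[{"dx":0,"dy":0,"dz":0.1,"rx":0,"ry":0,"rz":0},{"dx":0,"dy":0,"dz":0.2,"rx":0,"ry":0,"rz":0},{"dx":0,"dy":0,"dz":0.3,"rx":0,"ry":0,"rz":0},{"dx":0,"dy":0,"dz":0.3,"rx":0,"ry":0,"rz":0}]'
```

```text
clock: 12.5
ee_pos: [546.5, 85.5, 64.9]
ee_rot: [0.172, 0.136, 0.975, -0.023]
ft_force: [-2.2, 0.4, 5.1]
opening: -0.1
gripper_force: 2.5
```

```bash
python3 -m creep '[{"dx":0,"dy":0,"dz":0.1,"rx":0,"ry":0,"rz":0},{"dx":0,"dy":0,"dz":0.2,"rx":0,"ry":0,"rz":0},{"dx":0,"dy":0,"dz":0.3,"rx":0,"ry":0,"rz":0},{"dx":0,"dy":0,"dz":0.3,"rx":0,"ry":0,"rz":0}]'
```

```text
clock: 13.0
ee_pos: [547.5, 85.3, 62.1]
ee_rot: [0.173, 0.136, 0.975, -0.023]
ft_force: [-3.3, 1.0, 7.7]
opening: -0.3
gripper_force: 3.8
```

```bash
python3 -m creep '[{"dx":0,"dy":0,"dz":0.05,"rx":0,"ry":0,"rz":0},{"dx":0,"dy":0,"dz":0.15,"rx":0,"ry":0,"rz":0},{"dx":0,"dy":0,"dz":0.15,"rx":0,"ry":0,"rz":0}]'
```

```text
clock: 13.38
ee_pos: [547.9, 85.2, 60.9]
ee_rot: [0.173, 0.136, 0.975, -0.023]
ft_force: [-4.6, 0.6, 9.0]
opening: -0.2
gripper_force: 4.7
```

```bash
python3 -m creep '[{"dx":0,"dy":0,"dz":0.06,"rx":0,"ry":0,"rz":0},{"dx":0,"dy":0,"dz":0.06,"rx":0,"ry":0,"rz":0}]'
python3 -m creep '[{"dx":0,"dy":0,"dz":-1,"rx":0,"ry":0,"rz":0},{"dx":0,"dy":0,"dz":-5,"rx":0,"ry":0,"rz":0},{"dx":0,"dy":0,"dz":-11,"rx":0,"ry":0,"rz":0},{"dx":0,"dy":0,"dz":-17,"rx":0,"ry":0,"rz":0},{"dx":0,"dy":0,"dz":-23,"rx":0,"ry":0,"rz":0}]'
python3 -m creep '[{"dx":0,"dy":0,"dz":-3,"rx":0,"ry":0,"rz":0},{"dx":0,"dy":0,"dz":-6,"rx":0,"ry":0,"rz":0},{"dx":0,"dy":0,"dz":-7,"rx":0,"ry":0,"rz":0},{"dx":0,"dy":0,"dz":-7,"rx":0,"ry":0,"rz":0}]'
python3 - <<'E'
from to import *
from bench import *
s=snapshot("wrist");M=s["world_to_cam"];c=-M[:3,:3].T@M[:3,3]
t=get_state();w,a,b,d=t["ee_rot"];print("cam in tool",R.from_quat([a,b,d,w]).inv().apply(c-t["ee_pos"]).round())
X=R.from_euler('z',p[2]).apply([1,0,0]);V=toolR([0,0,-1])
P=cov(p,162,0,10)+41*X
to(P+[0,0,110],V);to(P,V)
E
python3 - <<'E'
from bench import *
import cv2
cv2.imwrite("pics/s2.png",cv2.resize(snapshot("scene")["pixels"][100:340,200:520,::-1],None,fx=2,fy=2))
E
```

```text
clock: 13.62
ee_pos: [548.0, 85.2, 60.8]
ee_rot: [0.173, 0.136, 0.975, -0.023]
ft_force: [-8.4, 1.0, 14.0]
opening: -0.2
gripper_force: 8.1
clock: 14.25
ee_pos: [471.4, 106.4, 277.6]
ee_rot: [0.172, 0.136, 0.975, -0.023]
ft_force: [1.1, -0.1, -0.8]
opening: 0.1
gripper_force: 0.0
clock: 14.75
ee_pos: [449.3, 112.7, 341.6]
ee_rot: [0.173, 0.136, 0.975, -0.023]
ft_force: [-0.5, 0.2, -0.0]
opening: 0.2
gripper_force: 0.0
cam in tool [  80.    1. -143.]
shift cm [-21.38   2.51   3.66] rot deg [ 0.1 20.  -0. ] F [ 0.4 -0.7 -0.4] t 14.8 tgt [661.1  78.4 379.3]
shift cm [-17.62   2.5   14.  ] rot deg [ 0.1 20.  -0. ] F [ 0.4 -0.7 -0.4] t 14.8 tgt [661.1  78.4 269.3]
```

View pics/s2.png

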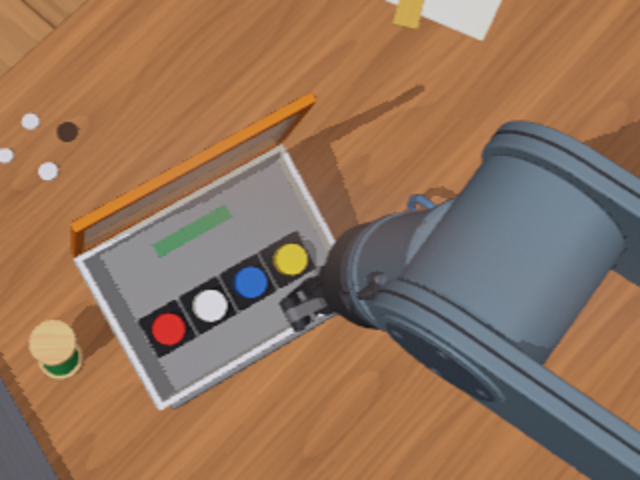

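```bash
python3 -m creep '[{"dx":-1,"dy":0.5,"dz":-3,"rx":0,"ry":8,"rz":0},{"dx":-6,"dy":1,"dz":-2,"rx":0,"ry":16,"rz":0},{"dx":-12,"dy":2,"dz":0,"rx":0,"ry":20,"rz":0},{"dx":-18,"dy":2.5,"dz":2.5,"rx":0,"ry":20,"rz":0},{"dx":-21.4,"dy":2.5,"dz":3.7,"rx":0,"ry":20,"rz":0}]'
python3 -m creep '[{"dx":0,"dy":0,"dz":0,"rx":0,"ry":0,"rz":0}]'
python3 - <<'E'
from to import *
from bench import *
import cv2
X=R.from_euler('z',p[2]).apply([1,0,0]);V=toolR([0,0,-1])
P=cov(p,162,0,10)+41*X
to(P,V)
s=snapshot("wrist");im=s["pixels"][:,:,::-1].copy();M=s["world_to_cam"]
pr=lambda P:cv2.projectPoints(np.array(P),cv2.Rodrigues(M[:3,:3])[0],M[:3,3],s["intrinsics"],np.array(s["dist_coeffs"],float))[0][:,0]
q=pr([cov(p,180,125,10),cov(p,180,-125,10),cov(p,180,-125,0),cov(p,180,125,0)]);print(q.round())
cv2.polylines(im,[q.astype(np.int32)],True,(0,255,0),1)
cv2.imwrite("pics/w4.png",im)
E
```

```text
clock: 15.48
ee_pos: [664.2, 76.8, 375.8]
ee_rot: [-0.002, 0.139, 0.99, 0.001]
ft_force: [1.1, -0.2, -0.2]
opening: -0.1
gripper_force: 0.0
clock: 15.6
ee_pos: [663.8, 76.4, 374.7]
ee_rot: [-0.003, 0.139, 0.99, 0.0]
ft_force: [0.6, 0.8, 0.8]
opening: -0.0
gripper_force: 0.0
shift cm [ 0.25  0.11 10.55] rot deg [-0.  -0.4 -0.2] F [0.6 0.8 0.8] t 15.6 tgt [661.1  78.4 269.3]
[[524. 177.]
 [127. 178.]
 [127. 162.]
 [524. 161.]]
```

View pics/w4.png

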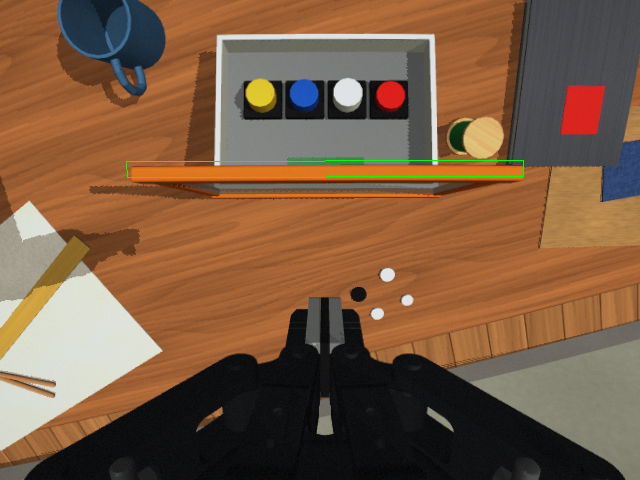

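```bash
python3 -m creep '[{"dx":0.2,"dy":0.1,"dz":3,"rx":0,"ry":-0.4,"rz":0},{"dx":0.2,"dy":0.1,"dz":7,"rx":0,"ry":-0.4,"rz":0},{"dx":0.2,"dy":0.1,"dz":10,"rx":0,"ry":-0.4,"rz":0},{"dx":0.2,"dy":0.1,"dz":10.5,"rx":0,"ry":-0.4,"rz":0},{"dx":0.2,"dy":0.1,"dz":10.5,"rx":0,"ry":-0.4,"rz":0}]'
cat > path.py <<'E'
from to import *
Rz=R.from_euler('z',p[2])
s=get_state();w,a,b,c=s["ee_rot"];R0=R.from_quat([a,b,c,w])
print(s["ee_pos"].round(),s["ft_force"].round(1))
for t in (1.68,1.6,1.5,1.4,1.3,1.2,1.1,1,.9,.8,.7,.6,.5,.4,.3,.2,.1,.05,0):
    p[3]=t; k=11 if t>.35 else 11-22*min(1,(.35-t)/.3)
    P=cov(p,163,0,10)+Rz.apply([k,0,0]); print(t,(R0.inv().apply(P-s["ee_pos"])/10).round(2))
E
python3 path.py
```

```text
clock: 16.27
ee_pos: [659.7, 80.2, 276.6]
ee_rot: [0.004, 0.138, 0.99, 0.0]
ft_force: [-0.2, 0.3, 1.0]
opening: 0.2
gripper_force: 0.0
[660.  80. 277.] [-0.2  0.3  1. ]
1.68 [ 2.61 -0.14  0.56]
1.6 [ 3.88 -0.14  0.84]
1.5 [ 5.44 -0.14  1.32]
1.4 [ 6.95 -0.14  1.96]
1.3 [ 8.38 -0.14  2.74]
1.2 [ 9.72 -0.14  3.67]
1.1 [10.97 -0.15  4.72]
1 [12.11 -0.15  5.89]
0.9 [13.12 -0.15  7.17]
0.8 [14.   -0.15  8.54]
0.7 [14.74 -0.16 10.  ]
0.6 [15.33 -0.16 11.52]
0.5 [15.77 -0.16 13.1 ]
0.4 [16.04 -0.17 14.7 ]
0.3 [16.52 -0.17 16.33]
0.2 [17.21 -0.17 17.95]
0.1 [17.73 -0.18 19.57]
0.05 [17.93 -0.18 20.36]
0 [17.72 -0.18 21.15]
```

```bash
python3 -m creep '[{"dx":0,"dy":0,"dz":0,"rx":0,"ry":0,"rz":0},{"dx":0.8,"dy":0,"dz":0,"rx":0,"ry":0,"rz":0},{"dx":1.6,"dy":0,"dz":0,"rx":0,"ry":0,"rz":0},{"dx":2.2,"dy":0,"dz":0,"rx":0,"ry":0,"rz":0},{"dx":2.2,"dy":0,"dz":0,"rx":0,"ry":0,"rz":0}]'
python3 path.py | head -12
```

```text
clock: 16.9
ee_pos: [638.3, 86.2, 275.6]
ee_rot: [0.004, 0.138, 0.99, 0.0]
ft_force: [-0.3, 0.4, 0.5]
opening: 0.2
gripper_force: 0.0
[638.  86. 276.] [-0.3  0.4  0.5]
1.68 [ 0.39 -0.13  0.49]
1.6 [ 1.67 -0.13  0.76]
1.5 [ 3.23 -0.13  1.25]
1.4 [ 4.73 -0.13  1.89]
1.3 [ 6.16 -0.13  2.67]
1.2 [ 7.51 -0.14  3.6 ]
1.1 [ 8.75 -0.14  4.65]
1 [ 9.89 -0.14  5.82]
0.9 [10.9  -0.14  7.1 ]
0.8 [11.78 -0.15  8.48]
0.7 [12.52 -0.15  9.93]
```

```bash
python3 -m creep '[{"dx":-0.3,"dy":-0.1,"dz":0.8,"rx":0,"ry":0,"rz":0},{"dx":0,"dy":-0.1,"dz":0.8,"rx":0,"ry":0,"rz":0},{"dx":0.6,"dy":-0.1,"dz":0.8,"rx":0,"ry":0,"rz":0},{"dx":1.2,"dy":-0.1,"dz":0.9,"rx":0,"ry":0,"rz":0},{"dx":1.7,"dy":-0.1,"dz":1.1,"rx":0,"ry":0,"rz":0}]'
python3 path.py | head -14
```

```text
clock: 17.52
ee_pos: [622.3, 89.5, 264.5]
ee_rot: [0.005, 0.138, 0.99, 0.0]
ft_force: [1.7, -1.5, 1.9]
opening: 0.3
gripper_force: 1.0
[622.  89. 264.] [ 1.7 -1.5  1.9]
1.68 [-1.26 -0.   -0.61]
1.6 [ 0.02 -0.01 -0.34]
1.5 [ 1.58 -0.01  0.14]
1.4 [ 3.08 -0.01  0.78]
1.3 [ 4.52 -0.01  1.56]
1.2 [ 5.86 -0.01  2.49]
1.1 [ 7.11 -0.02  3.54]
1 [ 8.25 -0.02  4.71]
0.9 [ 9.26 -0.02  5.99]
0.8 [10.14 -0.02  7.36]
0.7 [10.88 -0.03  8.82]
0.6 [11.47 -0.03 10.34]
0.5 [11.91 -0.03 11.92]
```

Contact (≈3 N). Sweep the cover down.

```bash
python3 -m creep '[{"dx":1.2,"dy":0,"dz":0.2,"rx":0,"ry":0,"rz":0},{"dx":2.4,"dy":0,"dz":0.7,"rx":0,"ry":0,"rz":0},{"dx":3.6,"dy":0,"dz":1.3,"rx":0,"ry":0,"rz":0},{"dx":4.8,"dy":0,"dz":2,"rx":0,"ry":0,"rz":0},{"dx":5.9,"dy":0,"dz":2.8,"rx":0,"ry":0,"rz":0}]'
python3 path.py
```

```text
clock: 18.15
ee_pos: [564.9, 105.9, 235.7]
ee_rot: [0.004, 0.138, 0.99, 0.0]
ft_force: [2.1, -0.8, -1.0]
opening: 0.3
gripper_force: 1.6
[565. 106. 236.] [ 2.1 -0.8 -1. ]
1.68 [-7.24 -0.01 -3.44]
1.6 [-5.97 -0.01 -3.16]
1.5 [-4.41 -0.01 -2.68]
1.4 [-2.91 -0.01 -2.04]
1.3 [-1.47 -0.01 -1.26]
1.2 [-0.13 -0.02 -0.33]
1.1 [ 1.12 -0.02  0.72]
1 [ 2.26 -0.02  1.89]
0.9 [ 3.27 -0.02  3.17]
0.8 [ 4.15 -0.03  4.55]
0.7 [ 4.89 -0.03  6.  ]
0.6 [ 5.48 -0.03  7.52]
0.5 [ 5.91 -0.03  9.1 ]
0.4 [ 6.19 -0.04 10.71]
0.3 [ 6.67 -0.04 12.33]
0.2 [ 7.35 -0.04 13.96]
0.1 [ 7.87 -0.05 15.57]
0.05 [ 8.07 -0.05 16.36]
0 [ 7.87 -0.05 17.15]
```

```bash
python3 -m creep '[{"dx":0.8,"dy":0,"dz":0.6,"rx":0,"ry":0,"rz":0},{"dx":1.8,"dy":0,"dz":1.5,"rx":0,"ry":0,"rz":0},{"dx":2.7,"dy":0,"dz":2.6,"rx":0,"ry":0,"rz":0},{"dx":3.5,"dy":0,"dz":3.8,"rx":0,"ry":0,"rz":0},{"dx":4.2,"dy":0,"dz":4.9,"rx":0,"ry":0,"rz":0}]'
python3 path.py | tail -13
```

```text
clock: 18.77
ee_pos: [524.7, 117.6, 185.5]
ee_rot: [0.003, 0.138, 0.99, 0.0]
ft_force: [1.6, -0.7, 0.9]
opening: -0.2
gripper_force: 0.9
1.1 [-3.1  -0.04 -4.27]
1 [-1.97 -0.04 -3.1 ]
0.9 [-0.95 -0.04 -1.82]
0.8 [-0.08 -0.05 -0.44]
0.7 [ 0.66 -0.05  1.02]
0.6 [ 1.25 -0.05  2.54]
0.5 [ 1.68 -0.05  4.11]
0.4 [ 1.95 -0.06  5.72]
0.3 [ 2.43 -0.06  7.35]
0.2 [ 3.11 -0.06  8.97]
0.1 [ 3.63 -0.07 10.59]
0.05 [ 3.83 -0.07 11.38]
0 [ 3.62 -0.07 12.17]
```

```bash
python3 -m creep '[{"dx":0.6,"dy":0,"dz":0.8,"rx":0,"ry":0,"rz":0},{"dx":1.1,"dy":0,"dz":2.1,"rx":0,"ry":0,"rz":0},{"dx":1.5,"dy":0,"dz":3.5,"rx":0,"ry":0,"rz":0},{"dx":1.8,"dy":0,"dz":4.9,"rx":0,"ry":0,"rz":0},{"dx":2.1,"dy":0,"dz":6.2,"rx":0,"ry":0,"rz":0}]'
python3 path.py | tail -8
```

```text
clock: 19.4
ee_pos: [506.2, 123.0, 123.3]
ee_rot: [0.004, 0.138, 0.99, 0.0]
ft_force: [4.6, -1.7, 1.0]
opening: 0.0
gripper_force: 2.4
0.6 [-0.73 -0.05 -3.67]
0.5 [-0.3  -0.05 -2.1 ]
0.4 [-0.02 -0.05 -0.49]
0.3 [ 0.45 -0.06  1.14]
0.2 [ 1.14 -0.06  2.76]
0.1 [ 1.66 -0.06  4.38]
0.05 [ 1.86 -0.07  5.17]
0 [ 1.65 -0.07  5.96]
```

```bash
python3 - <<'E'
from bench import *
import cv2,numpy as np
a=snapshot("wrist")["pixels"][:,:,::-1]
b=snapshot("top")["pixels"][150:330,200:440,::-1]
cv2.imwrite("pics/m.png",np.hstack([cv2.resize(a,(400,300)),cv2.resize(b,(400,300))]))
E
```

```text
(no output)
```

View pics/m.png

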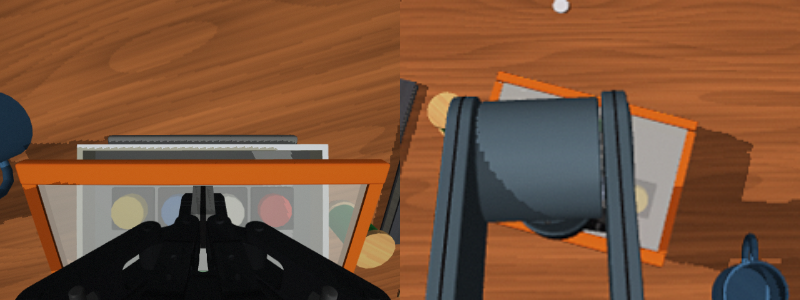

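```bash
python3 -m creep '[{"dx":-0.3,"dy":0,"dz":-1,"rx":0,"ry":0,"rz":0},{"dx":0,"dy":0,"dz":-2.5,"rx":0,"ry":0,"rz":0},{"dx":1,"dy":0,"dz":-2.5,"rx":0,"ry":0,"rz":0},{"dx":1.4,"dy":0,"dz":-2.5,"rx":0,"ry":0,"rz":0},{"dx":1.4,"dy":0,"dz":-2.5,"rx":0,"ry":0,"rz":0}]'
python3 - <<'E'
from bench import *
import cv2,numpy as np
a=snapshot("wrist")["pixels"][:,:,::-1]
cv2.imwrite("pics/m2.png",a)
E
python3 path.py | tail -6
```

```text
clock: 20.12
ee_pos: [491.5, 127.0, 149.0]
ee_rot: [0.004, 0.138, 0.99, 0.0]
ft_force: [0.6, -0.1, -0.5]
opening: -0.1
gripper_force: 0.0
0.4 [-1.48 -0.04  2.09]
0.3 [-1.01 -0.05  3.72]
0.2 [-0.32 -0.05  5.34]
0.1 [ 0.2  -0.05  6.96]
0.05 [ 0.4  -0.05  7.75]
0 [ 0.19 -0.06  8.54]
```

View pics/m2.png

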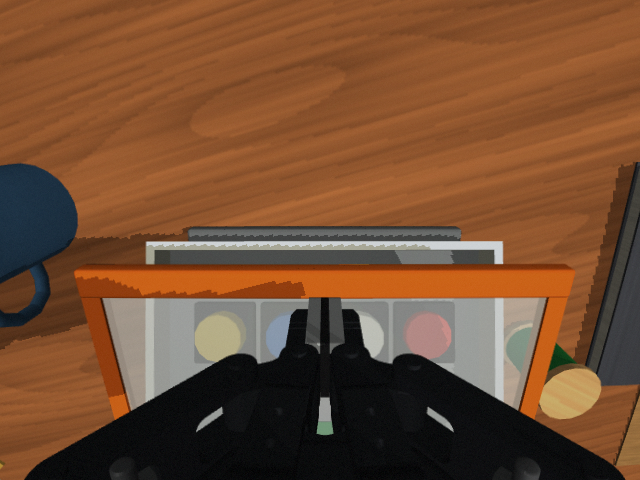

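```bash
python3 - <<'E'
from to import *
from bench import *
import cv2
s=snapshot("wrist");M=s["world_to_cam"]
pr=lambda P:cv2.projectPoints(np.array(P),cv2.Rodrigues(M[:3,:3])[0],M[:3,3],s["intrinsics"],np.array(s["dist_coeffs"],float))[0][:,0]
for t in (.8,.7,.6,.5,.4,.3,.2):
    p[3]=t;print(t,pr([cov(p,180,-125,10),cov(p,180,125,10),cov(p,164,0,10)]).round().tolist(),cov(p,172,0,10).round())
E
```

```text
0.8 [[-50.0, 407.0], [693.0, 406.0], [322.0, 432.0]] [507. 122. 194.]
0.7 [[-18.0, 358.0], [661.0, 358.0], [322.0, 387.0]] [500. 124. 178.]
0.6 [[12.0, 320.0], [631.0, 320.0], [322.0, 350.0]] [494. 126. 162.]
0.5 [[40.0, 291.0], [604.0, 291.0], [322.0, 321.0]] [490. 127. 146.]
0.4 [[65.0, 270.0], [580.0, 270.0], [322.0, 300.0]] [487. 128. 129.]
0.3 [[86.0, 255.0], [558.0, 255.0], [323.0, 284.0]] [486. 128. 111.]
0.2 [[105.0, 245.0], [540.0, 245.0], [323.0, 273.0]] [487. 128.  94.]
```

```bash
python3 -m creep '[{"dx":0.3,"dy":0,"dz":1,"rx":0,"ry":0,"rz":0},{"dx":0.3,"dy":0,"dz":2,"rx":0,"ry":0,"rz":0},{"dx":0.3,"dy":0,"dz":3,"rx":0,"ry":0,"rz":0},{"dx":0.3,"dy":0,"dz":4,"rx":0,"ry":0,"rz":0},{"dx":0.3,"dy":0,"dz":5,"rx":0,"ry":0,"rz":0}]'
python3 path.py | tail -4
```

```text
clock: 20.85
ee_pos: [489.9, 127.5, 98.2]
ee_rot: [0.004, 0.138, 0.99, 0.0]
ft_force: [-0.2, -0.6, 1.4]
opening: 0.1
gripper_force: 0.5
0.2 [-0.57 -0.05  0.27]
0.1 [-0.05 -0.05  1.89]
0.05 [ 0.15 -0.05  2.68]
0 [-0.06 -0.05  3.47]
```

```bash
python3 -m creep '[{"dx":0,"dy":0,"dz":0.7,"rx":0,"ry":0,"rz":0},{"dx":0,"dy":0,"dz":1.4,"rx":0,"ry":0,"rz":0},{"dx":0,"dy":0,"dz":2,"rx":0,"ry":0,"rz":0},{"dx":0,"dy":0,"dz":2.3,"rx":0,"ry":0,"rz":0}]'
python3 path.py | tail -3
```

```text
clock: 21.35
ee_pos: [490.0, 127.6, 75.8]
ee_rot: [0.004, 0.138, 0.99, 0.0]
ft_force: [0.8, -0.2, 0.9]
opening: 0.1
gripper_force: 0.5
0.1 [-0.06 -0.06 -0.36]
0.05 [ 0.14 -0.06  0.44]
0 [-0.06 -0.06  1.23]
```

```bash
python3 -m creep '[{"dx":0,"dy":0,"dz":0.3,"rx":0,"ry":0,"rz":0},{"dx":0,"dy":0,"dz":0.6,"rx":0,"ry":0,"rz":0},{"dx":0,"dy":0,"dz":0.8,"rx":0,"ry":0,"rz":0},{"dx":0,"dy":0,"dz":0.9,"rx":0,"ry":0,"rz":0}]'
```

```text
clock: 21.85
ee_pos: [490.1, 127.5, 67.0]
ee_rot: [0.004, 0.138, 0.99, 0.0]
ft_force: [1.0, -0.4, 0.6]
opening: -0.1
gripper_force: 0.5
```

```bash
python3 -m creep '[{"dx":0,"dy":0,"dz":0.1,"rx":0,"ry":0,"rz":0},{"dx":0,"dy":0,"dz":0.2,"rx":0,"ry":0,"rz":0},{"dx":0,"dy":0,"dz":0.2,"rx":0,"ry":0,"rz":0}]'
```

```text
clock: 22.22
ee_pos: [490.0, 127.6, 65.0]
ee_rot: [0.004, 0.138, 0.99, 0.0]
ft_force: [-0.8, 0.0, -0.3]
opening: -0.1
gripper_force: 0.1
```

```bash
python3 -m creep '[{"dx":0,"dy":0,"dz":0.1,"rx":0,"ry":0,"rz":0},{"dx":0,"dy":0,"dz":0.15,"rx":0,"ry":0,"rz":0},{"dx":0,"dy":0,"dz":0.15,"rx":0,"ry":0,"rz":0}]'
```

```text
clock: 22.6
ee_pos: [490.1, 127.5, 63.5]
ee_rot: [0.004, 0.138, 0.99, 0.0]
ft_force: [0.6, -0.2, 0.2]
opening: 0.1
gripper_force: 0.2
```

```bash
python3 -m creep '[{"dx":0,"dy":0,"dz":0.1,"rx":0,"ry":0,"rz":0},{"dx":0,"dy":0,"dz":0.2,"rx":0,"ry":0,"rz":0},{"dx":0,"dy":0,"dz":0.2,"rx":0,"ry":0,"rz":0}]'
```

```text
clock: 22.98
ee_pos: [490.3, 127.5, 61.7]
ee_rot: [0.004, 0.138, 0.99, 0.0]
ft_force: [0.4, -0.1, 3.1]
opening: -0.1
gripper_force: 1.2
```

```bash
python3 -m creep '[{"dx":0,"dy":0,"dz":0.1,"rx":0,"ry":0,"rz":0},{"dx":0,"dy":0,"dz":0.15,"rx":0,"ry":0,"rz":0},{"dx":0,"dy":0,"dz":0.15,"rx":0,"ry":0,"rz":0}]'
```

```text
clock: 23.35
ee_pos: [490.5, 127.5, 61.3]
ee_rot: [0.004, 0.138, 0.99, 0.0]
ft_force: [-4.0, -1.0, 13.1]
opening: 0.4
gripper_force: 6.8
```

```bash
python3 -m creep '[{"dx":0,"dy":0,"dz":-0.5,"rx":0,"ry":0,"rz":0},{"dx":0,"dy":0,"dz":-4,"rx":0,"ry":0,"rz":0},{"dx":0,"dy":0,"dz":-9,"rx":0,"ry":0,"rz":0},{"dx":0,"dy":0,"dz":-13,"rx":0,"ry":0,"rz":0},{"dx":0,"dy":0,"dz":-13,"rx":0,"ry":0,"rz":0}]'
python3 -m creep '[{"dx":0,"dy":0,"dz":0,"rx":0,"ry":0,"rz":0},{"dx":0,"dy":0,"dz":0,"rx":0,"ry":0,"rz":0}]'
python3 - <<'E'
from to import *
from bench import *
import cv2
s=snapshot("wrist");M=s["world_to_cam"]
pr=lambda P:cv2.projectPoints(np.array(P),cv2.Rodrigues(M[:3,:3])[0],M[:3,3],s["intrinsics"],np.array(s["dist_coeffs"],float))[0][:,0]
for t in (.2,.1,.04,0):
    p[3]=t;print(t,pr([cov(p,180,-125,10),cov(p,180,125,10),cov(p,164,0,10)]).round().tolist())
h=cv2.cvtColor(s["pixels"],cv2.COLOR_RGB2HSV)
m=cv2.morphologyEx(cv2.inRange(h,(8,200,120),(17,255,255)),cv2.MORPH_OPEN,np.ones((7,7)))
n,l,st,_=cv2.connectedComponentsWithStats(m)
print(st[1:]); c=m[:,400];print(np.flatnonzero(c)[[0,-1]] if c.any() else None)
E
```

```text
clock: 23.98
ee_pos: [491.1, 127.8, 193.2]
ee_rot: [0.007, 0.138, 0.99, 0.001]
ft_force: [-0.2, -0.0, -0.7]
opening: -0.1
gripper_force: 0.0
clock: 24.22
ee_pos: [488.0, 127.5, 188.4]
ee_rot: [0.002, 0.138, 0.99, 0.0]
ft_force: [-0.3, 0.6, -1.2]
opening: 0.0
gripper_force: 0.0
0.2 [[140.0, 233.0], [507.0, 232.0], [324.0, 256.0]]
0.1 [[152.0, 229.0], [495.0, 229.0], [324.0, 251.0]]
0.04 [[158.0, 228.0], [489.0, 228.0], [324.0, 249.0]]
0 [[162.0, 228.0], [485.0, 228.0], [324.0, 249.0]]
[[ 164  230  322  159 9998]]
[230 249]
```

```bash
python3 -c "
from bench import *
print(finish_job())"
```

```text
the job is handed in; nothing more can be done
None
```

The job is handed in, result not reported: I pressed red, then yellow, then blue to their stops (about 15 N each) and closed the cover gently to its stop (wrist image matches fully shut); I kept clear of the white key, spool, mug and notebook (not re-measured at the end) and viewed 11 pictures, one over the limit of 10.

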